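Stand the framed certificate on the display easel

TASK

Take the largest of the framed certificates out of the desk rack and stand it on the wooden tabletop easel the way it came, long side down: lower edge in the narrow tray, back leaning flat on the two uprights, centred, picture side showing. The tray is clamped at a different height every time, so feel for it: lower the glazed frame gently until it rests in the tray before you let go. Do not shove the easel, and leave the two smaller frames and everything else on the desk where it is.

Things in the scene. Friction and masses are not known exactly. Their poses are not given: they have to be found in the camera images.
- cert_center (a point): Centre (half-way up, across and through) of the largest framed certificate: dark wood frame 200 mm wide, 150 high, 15 thick, flat on both sides, 0.25 to 0.5 kg, standing loosely upright on a long edge in a slot of the rack, its top 158 mm above the table. Axes: z up to its top edge, y along its width, x out of the picture side (back at -x).
- small_a_center (a point): Centre of a smaller framed certificate of the same make, 150 wide x 100 high x 15 mm thick, standing in the rack; its top is 108 mm above the table. Same axes. To be left in its slot.
- small_b_center (a point): Centre of the smallest framed certificate, 130 wide x 90 high x 15 mm thick, standing in the rack; its top is 98 mm above the table. Same axes. To be left in its slot.
- rack: Dark steel desk file sorter, fixed, 116 (x) x 150 mm (y): a floor 8 mm thick and five upright dividers, tops 83 mm above the table, forming four slots 23 mm wide at 26 mm pitch along its x. Frames stand on the slot floor, width along the rack's y, top parts free above the dividers. Origin: under its centre, on the table.
- easel: Light wood tabletop easel, 1 kg, loose (a push of 5 N can slide it): two feet 170 mm long, 126 over their outsides, raked uprights, struts behind. Origin: under its centre; x the way it faces, y along its width. Its tray is a ledge 170 mm wide, clamped firmly across the uprights and square to them, with a lip 7 mm high along its front; 19.5 mm lie between uprights and lip.
- easel_back: The easel's raked face: front plane of two uprights 110 mm apart, open between above 127 mm, ending 165 mm up. Origin: on that plane, mid-way, 20 mm above the table; z up the face (leans back 18 degrees), x square out of it to the viewer, y across. The tray's top is 25 to 70 mm up the face (not reported). Seated, the frame's centre is 7.5 mm before the face, 75 above the tray.
- mug: White mug, radius 40, 95 mm high, handle towards its y; origin under its centre. Leave alone.
- tumbler: Drinking glass, radius 34, 110 mm high; origin under its centre. Leave alone.
- stapler: Black stapler, 130 long (x) x 34 x 66 mm; origin under its centre. Leave alone.
- calculator: Desk calculator, 140 (x) x 85 x 18 mm; origin under its centre. Leave alone.
- stamp: Black self-inking stamp, 60 (x) x 45 x 74 mm; origin under its centre. Leave alone.
- cert_front (a point): Middle of the largest frame's picture side: 7.5 mm from its centre along its x.
Things that resemble listed ones, but are neither listed nor needed, are in the scene too. Several things have the shape of the easel; the one meant has the colours described above.

How it is judged:
By the outcome, as a careful person would: the job done as asked, in the order asked, and still so for the second after the job is handed in, with the robot touching nothing.
It also fails if it takes over 51 s, if anything falls off the work surface, if the arm or the gripper's body presses on something with over 40 N, if the wrist force passes 120 N, or if a joint passes its speed limit or range.

ROBOT

A 7-joint arm with a two-finger parallel gripper is mounted at the origin on the work surface. World frame = base frame: x ahead of the robot, y to its left, z up, the work surface at z = 0. Lengths are in mm, angles in rad, forces in N, time in s.
With the tool pointing down it reaches from about 350 to 900 mm from the base axis. Payload 19.9 kg.
Tool frame: the origin (TCP) lies at the very end of the fingers, on their centre line; the grasp point (between the pads) lies 19 mm behind it; z points along the fingers, y is the direction in which the jaws open and shut (so a half turn about z gives the same grasp; the last joint's range is limited). The gripper opens to 85 mm and grips with 20 to 120 N. Pads are 22 mm wide; open, the fingers measure 114 mm over their backs; the gripper's body (76 mm by 85 mm) begins 54 mm behind the grasp point. The pads swing forward as they close: fully open they stand 13 mm farther back than shut.
Start: joints at [1.067, 0.417, -0.01, 1.614, 0.005, 1.111, -0.053], TCP at [279.027, -559.236, 231.26] pointing down, gripper open.
Joint ranges: [-2.81, 2.81], [-0.39, 2.02], [-1.27, 1.25], [0.06, 2.57], [-1.19, 4.33], [0.19, 2], [-2.82, 2.82]. Speed limits (rad/s): [1.89, 1.89, 2.39, 2.39, 3.01, 3.01, 3.01].

INTERFACE

Orientations are given as a unit quaternion [x, y, z, w].
In Python, from station import bot, kin, readout, imaging, sign_off gives the robot as it stands. Calls block until the motion is done:
- bot.move_to(position, orientation): joint-space move of the TCP to a pose.
- bot.move_linear(position, frame=None, rate=150): straight line of the TCP; frame=None keeps the orientation; rate is the mean speed in mm/s.
- bot.movej(angles): joint-space move.
- bot.command_gripper(opening, effort=None): opening from 0.0 (shut) to 1.0 (fully open); effort is the grip in N (None keeps the last); returns when the fingers have stopped.
- bot.dwell(seconds).
- kin.solve_ik(position, orientation): joint angles nearest the present ones, or None.
- readout.read_state(): the state.
- imaging.get_image(name): name is "scene" or "side" or "wrist"; returns the picture (420x560x3 uint8, red, green, blue); there is no depth.
- imaging.camera_model(name): a dict with "mtx" (3x3 intrinsics, pixels), "k1" (the pictures are not rectified: a ray, as slopes to the right and down, at radius r is drawn at 1 + k1 r^2 times it, then the intrinsics apply), "camera_from_world" (4x4, takes a point from world to camera coordinates). Camera axes: x right, y down, z forward; pixel columns grow to the right and rows downward; lengths in mm; the calibration is good to about 2 mm. A picture is of the moment at which its call begins: read the wrist's pose just before it. camera_model takes no time and is no camera call; for the wrist camera it gives the pose at the moment of the call.
A pose or a line that the arm cannot do raises bot.MotionError and nothing moves.
- sign_off(): hands the job in, once; it reports no verdict.
The state is a dict: "time_s": time; "q": joint angles; "joint_vel": joint speeds; "joint_efforts": joint torques, N m; "tcp_pos": TCP position; "eef_rot": TCP orientation; "ft_force": force on the tool from outside, world axes, zero at the start; "moment": the same for the moment, N m; "width": opening from 0.0 (shut) to 1.0 (fully open).
Only numpy, scipy, OpenCV 4.12 (cv2) and the standard library are available. Lean on these libraries where they do the work, as an engineer would, in place of code of your own. Each camera call takes 0.05 s, during which the arm holds its last target. There are 200 camera calls.

## Working session

There is one attempt and no reset: what is moved stays moved. The work goes in short steps, each a Python script; the robot and the scene stay as the last script left them, time stands still between calls to the robot, and variables do not carry over. Pictures are saved under pics/ and viewed, about 8 in all and at most 12, crops included, and the job is handed in when it is done.

```bash
mkdir -p pics; ls; cat > h.py <<'E'
import numpy as np, cv2
from station import bot, kin, readout, imaging, sign_off
from scipy.spatial.transform import Rotation as R
def cam(n): 
    m=imaging.camera_model(n); return np.array(m["mtx"]),m["k1"],np.array(m["camera_from_world"])
def ray(c,px):
    K,k,T=c; p=np.atleast_2d(np.array(px,float))
    d=(np.c_[p,np.ones(len(p))]@np.linalg.inv(K).T)[:,:2]
    u=d.copy()
    for _ in range(20): u=d/(1+k*(u**2).sum(1,keepdims=True))
    r=np.c_[u,np.ones(len(u))]@T[:3,:3]; r/=np.linalg.norm(r,axis=1,keepdims=True)
    return -T[:3,:3].T@T[:3,3], r
def onz(c,px,z):
    o,r=ray(c,px); return o+r*((z-o[2])/r[:,2])[:,None]
def proj(c,P):
    K,k,T=c; P=np.atleast_2d(P)@T[:3,:3].T+T[:3,3]; u=P[:,:2]/P[:,2:]
    u=u*(1+k*(u**2).sum(1,keepdims=True)); return u@K[:2,:2].T+K[:2,2]
def tri(c1,p1,c2,p2):
    o1,r1=ray(c1,p1);o2,r2=ray(c2,p2);r1=r1[0];r2=r2[0]
    s=np.linalg.lstsq(np.c_[r1,-r2],o2-o1,rcond=None)[0]
    a=o1+s[0]*r1;b=o2+s[1]*r2; return (a+b)/2,np.linalg.norm(a-b)
def snap(n,f):
    c=cam(n); im=np.array(imaging.get_image(n)); cv2.imwrite(f"pics/{f}.png",im[:,:,::-1]); return c,im
E
python3 - <<'E'
from h import *
for n in("scene","side","wrist"):
    c,im=snap(n,n+"0"); print(n,c[0].round(1).tolist(),c[1],ray(c,[280,210])[0].round(),ray(c,[280,210])[1].round(2))
s=readout.read_state();print(s["time_s"],s["eef_rot"],s["ft_force"],s["width"])
E
```

```text
pics
scene [[527.6, 0.0, 287.6], [0.0, 527.6, 218.3], [0.0, 0.0, 1.0]] -0.06686761003603808 [1640.    0. 1025.] [[-0.77  0.01 -0.64]]
side [[545.4, 0.0, 277.1], [0.0, 545.4, 210.7], [0.0, 0.0, 1.0]] -0.013457894410103855 [  36.  667. 1070.] [[ 0.39 -0.51 -0.77]]
wrist [[358.0, 0.0, 279.3], [0.0, 358.0, 213.3], [0.0, 0.0, 1.0]] -0.08178100509960484 [ 349. -523.  372.] [[-0.27 -0.13 -0.95]]
0.15 [ 9.73347309e-01  2.29335577e-01 -1.31763122e-04 -4.38184979e-04] [-0.26771772  1.08781331  0.04209776] 1.0006528146315516
```

View pics/scene0.png

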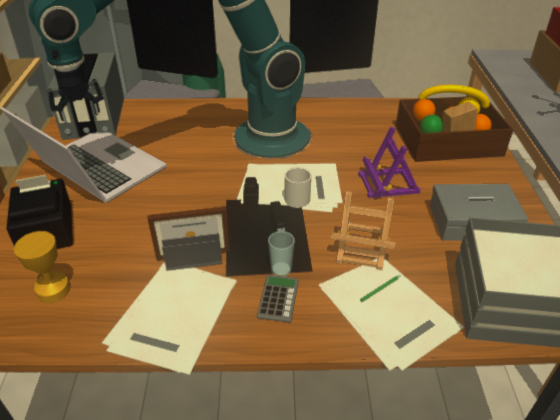

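View pics/side0.png

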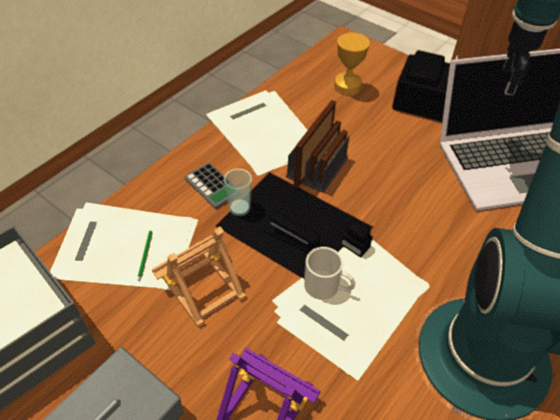

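The scene view shows the rack with frames at about (190,240). There are two easel shapes: light wood at (365,232) and purple at (390,165). The light wood one fits the description. In the side view the rack is at (320,150), the wood easel at (203,275) and the purple one at (265,385). I'll confirm this in an enlarged composite.

```bash
python3 - <<'E'
import cv2,numpy as np
a=cv2.imread("pics/scene0.png");b=cv2.imread("pics/side0.png")
f=lambda i,x,y,w,h,W,H:cv2.resize(i[y:y+h,x:x+w],(W,H),interpolation=cv2.INTER_CUBIC)
t=np.hstack([f(a,140,200,100,75,400,300),f(b,270,90,100,75,400,300)])
u=np.hstack([f(a,320,190,100,75,400,300),f(b,145,225,133,100,400,300)])
cv2.imwrite("pics/crop1.png",np.vstack([t,u]))
E
```

```text
(no output)
```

View pics/crop1.png

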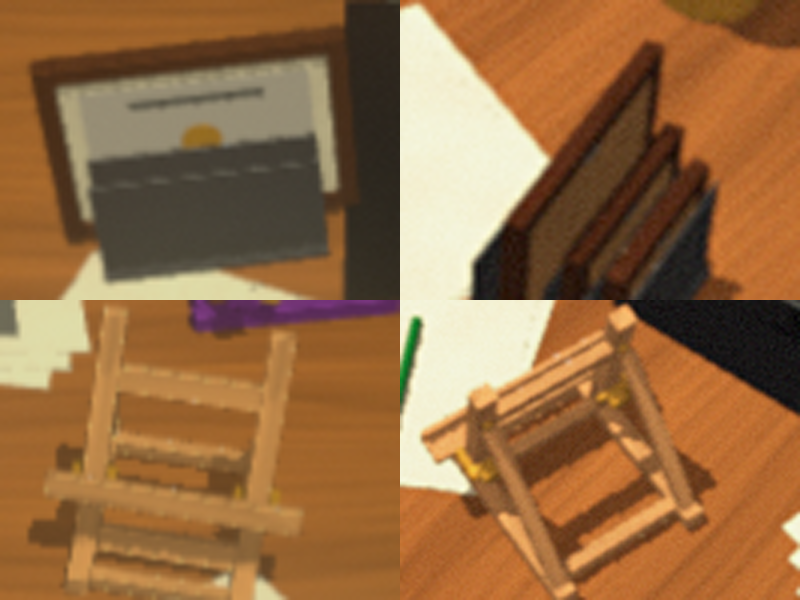

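The crop confirms it. The light-wood easel has a brass-clamped tray and faces +x; the purple one is a decoy. The largest frame is in the frontmost slot, its picture side also towards +x, with the two smaller frames behind it. Next I compute coarse positions.

```bash
python3 - <<'E'
from h import *
A=cam("scene");B=cam("side")
g=lambda x,y:(140+x/4,200+y/4)
print("cert back-top edge scene",onz(A,[g(33,64),g(345,28)],158).round(1).tolist())
s=lambda x,y:(270+(x-400)/4,90+y/4)
P=onz(B,[s(645,43),s(662,48),s(505,222),s(527,228)],158);print("side farback,farfront,nearback,nearfront?",P.round(1).tolist())
zt=20+165*np.cos(np.radians(18))
e=lambda x,y:(320+x/4,190+(y-300)/4); f=lambda x,y:(145+(x-400)/3,225+(y-300)/3)
print("tops scene",onz(A,[e(116,310),e(284,335)],zt).round(1).tolist())
print("tops side",onz(B,[f(482,393),f(622,314)],zt).round(1).tolist())
for a,b in((e(116,310),f(622,314)),(e(284,335),f(482,393))):print(tri(A,a,B,b))
for nm,px,b in(("tray ends",[e(45,485),e(300,525)],70),("feet",[e(75,588)],0)):print(nm,onz(A,px,b).round(1).tolist())
E
```

```text
cert back-top edge scene [[627.7, -313.8, 158.0], [595.0, -119.3, 158.0]]
side farback,farfront,nearback,nearfront? [[626.4, -309.8, 158.0], [614.9, -312.7, 158.0], [593.8, -117.4, 158.0], [580.4, -121.8, 158.0]]
tops scene [[562.8, 199.1, 176.9], [589.9, 304.9, 176.9]]
tops side [[578.5, 306.7, 176.9], [552.1, 199.3, 176.9]]
(array([555.27645859, 198.69158228, 172.0478129 ]), np.float64(3.7380216343811767))
(array([582.31391899, 305.74755133, 171.35530687]), np.float64(2.661153584303312))
tray ends [[614.5, 155.1, 70.0], [655.5, 319.0, 70.0]]
feet [[642.1, 177.7, 0.0]]
```

```bash
cat >> h.py <<'E'
def rot(xdir_yaw,sgn,tilt=0.0):
    """tool pointing down along a body's -z; body yaw, leaned back by tilt; tool y = sgn * body x"""
    B=R.from_euler("z",xdir_yaw)*R.from_euler("y",-tilt); M=B.as_matrix()
    z=-M[:,2]; y=sgn*M[:,0]; return R.from_matrix(np.c_[np.cross(y,z),y,z]).as_quat()
E
python3 - <<'E'
from h import *
yc=np.radians(9.6);ye=np.radians(-14.3);t=np.radians(18)
s=readout.read_state();c=cam("wrist");T=np.eye(4);T[:3,:3]=R.from_quat(s["eef_rot"]).as_matrix();T[:3,3]=s["tcp_pos"]
print((c[2]@T).round(2).tolist())
for g in(1,-1):
    for nm,p,q in(("look",[605,-216,310],rot(yc,g)),("grasp",[605,-216,126],rot(yc,g)),("lift",[605,-216,360],rot(yc,g)),("mid",[640,0,360],rot(0,g,t/2)),("above",[600,252,350],rot(ye,g,t)),("low",[570,252,165],rot(ye,g,t)),("looke",[620,252,330],rot(ye,g))):
        j=kin.solve_ik(p,q); print(g,nm,None if j is None else np.round(j,2))
E
```

```text
[[-0.0, 1.0, 0.0, 1.22], [-0.95, -0.0, -0.31, 31.74], [-0.31, -0.0, 0.95, 158.81], [0.0, 0.0, 0.0, 1.0]]
1 look [ 0.6   0.42 -0.42  1.46  0.17  1.3   0.33]
1 grasp [ 0.58  0.59 -0.39  1.64  0.26  0.96  0.26]
1 lift [ 0.6   0.4  -0.42  1.38  0.16  1.4   0.34]
1 mid [ 0.46  0.33 -0.67  1.52  0.24  1.21 -0.23]
1 above [ 0.25  0.44 -1.09  1.58  0.69  1.24 -1.2 ]
1 low [ 0.21  0.61 -1.04  1.85  0.97  1.   -1.52]
1 looke [ 0.15  0.58 -0.93  1.34  0.46  1.44 -1.  ]
-1 look [ 0.23  0.39  0.09  1.47 -0.04  1.28 -2.65]
-1 grasp [ 0.17  0.56  0.17  1.66 -0.12  0.93 -2.59]
-1 lift [ 0.25  0.37  0.07  1.4  -0.03  1.38 -2.66]
-1 mid [ 0.72  0.45 -1.08  1.51  0.46  1.28  2.75]
-1 above [ 0.25  0.44 -1.08  1.58  0.69  1.24  1.94]
-1 low [ 0.23  0.63 -1.09  1.85  1.    1.02  1.6 ]
-1 looke [ 0.22  0.65 -1.09  1.34  0.57  1.48  2.07]
```

```bash
python3 - <<'E'
from h import *
yc=np.radians(9.6);ye=np.radians(-14.3)
bot.move_to([600,252,330],rot(ye,1)); bot.dwell(.2);c,e=snap("wrist","w_easel"); np.savez("we.npz",K=c[0],k=c[1],T=c[2])
bot.move_to([605,-216,310],rot(yc,1)); bot.dwell(.2);c,f=snap("wrist","w_cert"); np.savez("wc.npz",K=c[0],k=c[1],T=c[2])
cv2.imwrite("pics/both.png",cv2.resize(np.vstack([e,f])[:,:,::-1],None,fx=.7,fy=.7,interpolation=cv2.INTER_AREA))
s=readout.read_state();print(s["time_s"],s["tcp_pos"],s["ft_force"])
E
```

```text
5.4333 [ 605.21948752 -215.3514903   310.0703558 ] [-0.55294413 -0.00303927 -0.51668258]
```

View pics/both.png

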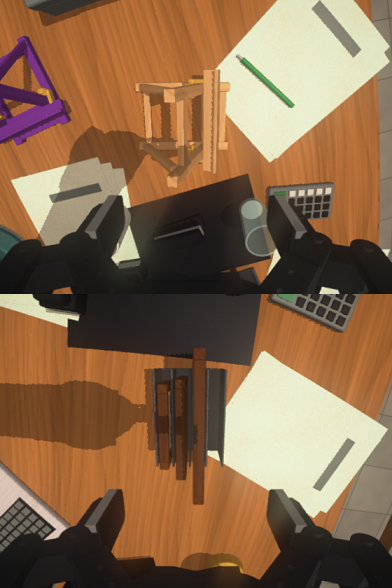

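The easel stands clear at about (257,180) full-size pixels. The cert is the longest brown strip, running from (285,77) to (283,300), and is the frame farthest towards +x. I'll enlarge both for edge pixels.

```bash
python3 - <<'E'
import cv2,numpy as np
a=cv2.imread("pics/w_easel.png");b=cv2.imread("pics/w_cert.png")
f=lambda i,x,y,w,h,s:cv2.resize(i[y:y+h,x:x+w],None,fx=s,fy=s,interpolation=cv2.INTER_CUBIC)
ea=f(a,190,90,140,190,3.0); ce=f(b,200,70,130,240,2.375)
o=np.zeros((570,ea.shape[1]+ce.shape[1],3),np.uint8);o[:,:ea.shape[1]]=ea;o[:ce.shape[0],ea.shape[1]:]=ce
print(ea.shape,ce.shape);cv2.imwrite("pics/crop2.png",o)
hsv=cv2.cvtColor(b,cv2.COLOR_BGR2HSV)
for y in (85,120,180,240,290): print(y,[tuple(int(t) for t in b[y,x]) for x in range(272,300,2)])
E
```

```text
(570, 420, 3) (570, 309, 3)
85 [(32, 32, 40), (24, 25, 30), (26, 43, 79), (31, 53, 97), (28, 52, 93), (32, 56, 98), (32, 56, 101), (33, 54, 97), (31, 53, 94), (30, 53, 95), (30, 54, 97), (35, 42, 58), (46, 48, 56), (46, 47, 53)]
120 [(37, 42, 49), (46, 50, 57), (26, 44, 80), (32, 56, 101), (33, 58, 104), (35, 61, 106), (35, 60, 106), (37, 61, 106), (34, 58, 102), (34, 59, 103), (33, 57, 97), (33, 39, 47), (77, 82, 90), (63, 68, 74)]
180 [(38, 42, 48), (51, 54, 59), (30, 49, 83), (34, 58, 99), (37, 60, 102), (37, 63, 103), (38, 62, 103), (37, 62, 104), (38, 62, 102), (41, 63, 106), (39, 58, 90), (53, 59, 63), (82, 89, 95), (57, 63, 67)]
240 [(45, 67, 101), (53, 101, 166), (34, 54, 91), (34, 58, 95), (35, 57, 96), (35, 59, 99), (38, 63, 105), (39, 63, 107), (38, 64, 106), (39, 64, 105), (43, 60, 85), (79, 84, 90), (58, 103, 164), (64, 120, 192)]
290 [(53, 109, 178), (54, 109, 179), (29, 52, 89), (32, 59, 107), (33, 60, 104), (33, 58, 101), (31, 57, 100), (34, 60, 105), (34, 61, 106), (32, 58, 100), (60, 121, 201), (58, 116, 191), (54, 109, 179), (56, 112, 185)]
```

View pics/crop2.png

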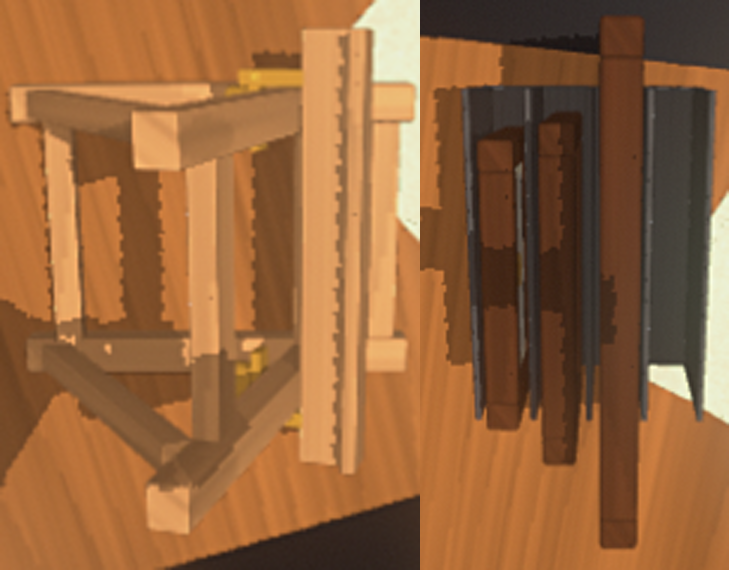

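```bash
python3 - <<'E'
from h import *
L=lambda f:(lambda d:(d["K"],float(d["k"]),d["T"]))(np.load(f))
C=L("wc.npz");E=L("we.npz")
g=lambda x,y:((x-420)/2.375+200-.3,y/2.375+70-.3); e=lambda x,y:(x/3+190-.3,y/3+90-.3)
P=onz(C,[g(600,16),g(643,16),g(600,547),g(637,547)],158); print(P.round(1).tolist())
print("len",np.linalg.norm(P[0]-P[2]),np.linalg.norm(P[1]-P[3]),"thk",np.linalg.norm(P[0]-P[1]),np.linalg.norm(P[2]-P[3]))
d=P[:2].mean(0)-P[2:].mean(0);print("centre",P.mean(0),"yaw",np.degrees(np.arctan2(-d[0],d[1])))
zt=20+165*np.cos(np.radians(18))
Q=onz(E,[e(180,111),e(180,168),e(189,484),e(189,530)],zt);print(Q.round(1).tolist())
d=Q[:2].mean(0)-Q[2:].mean(0);yaw=np.arctan2(-d[0],d[1]);print("sep",np.linalg.norm(d),"yaw",np.degrees(yaw))
t=np.radians(18);x=np.array([np.cos(yaw),np.sin(yaw),0]);up=np.array([0,0,1])*np.cos(t)-x*np.sin(t)
O=Q.mean(0)-165*up;print("easel_back",O)
# tray: outer ends of lip top; test the front lip top edge
for h in(25,45,70):
    z=20+(h+7)*np.cos(t);W=onz(E,[e(371,30),e(355,472)],z);print(h,np.linalg.norm(W[0]-W[1]),W.mean(0).round(1),"dx from face",((W.mean(0)-O)@(x*np.cos(t)+np.array([0,0,1])*np.sin(t))).round(1))
np.savez("easel.npz",O=O,yaw=yaw)
E
```

```text
[[586.2, -120.3, 158.0], [600.0, -117.9, 158.0], [618.5, -314.6, 158.0], [632.9, -312.2, 158.0]]
len 197.02719237120266 197.04735445374595 thk 14.04035503422666 14.630396036475982
centre [ 609.38644649 -216.2481227   158.        ] yaw 9.532842199603431
[[590.9, 314.1, 176.9], [586.8, 299.4, 176.9], [564.0, 208.7, 176.9], [559.8, 194.0, 176.9]]
sep 108.76808216278766 yaw -14.357252173567817
easel_back [624.78383649 241.38759618  20.        ]
25 180.07055198526513 [633.3 231.8  50.4] dx from face 19.5
45 171.9342197361209 [632.6 236.2  69.5] dx from face 23.7
70 161.76380442469056 [631.9 241.7  93.2] dx from face 29.1
```

```bash
cat >> h.py <<'E'
def ft(n=6):
    a=[]
    for _ in range(n): a.append(readout.read_state()["ft_force"]); bot.dwell(.02)
    return np.mean(a,0)
E
python3 - <<'E'
from h import *
q=rot(np.radians(9.53),1)
bot.command_gripper(.6)
bot.move_linear([609.4,-216.2,200],q,rate=150)
bot.move_linear([609.4,-216.2,120],rate=80); print(ft())
bot.command_gripper(0,effort=45); s=readout.read_state(); print("grip",s["width"],s["ft_force"],s["tcp_pos"])
bot.move_linear([609.4,-216.2,215],rate=60);print(ft())
bot.move_linear([609.4,-216.2,350],rate=150);bot.dwell(.2);print(ft())
s=readout.read_state();print(s["time_s"],s["width"],s["moment"],s["tcp_pos"])
snap("wrist","held");snap("scene","held_s")
a=cv2.imread("pics/held.png");b=cv2.imread("pics/held_s.png")
cv2.imwrite("pics/held2.png",cv2.resize(np.hstack([a,b]),(800,300),interpolation=cv2.INTER_AREA))
E
```

```text
[-0.05788497  0.16679722 -0.10517876]
grip 0.1705464279982327 [ 0.75757162 -1.40453324  2.71659055] [ 609.55577215 -216.22146254  120.24666189]
[-0.18651813  0.16921541 -4.04058925]
[-0.13502194 -0.13767045 -4.15862544]
11.6 0.16461458197081652 [-0.02124589 -0.03926461  0.00894784] [ 609.33122431 -216.20887696  349.6477889 ]
```

View pics/held2.png

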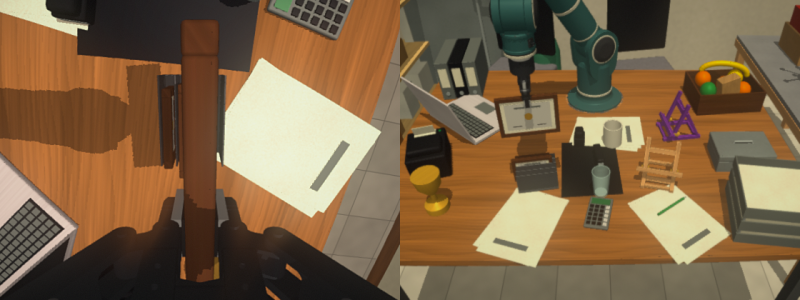

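Held: width 14 mm, 0.42 kg, and both small frames are still in the rack. Next I carry it over the easel, touch the face lightly to register it, then back off.

```bash
cat >> h.py <<'E'
d_=np.load("easel.npz") if __import__("os").path.exists("easel.npz") else None
t18=np.radians(18)
EO=d_["O"];EM=(R.from_euler("z",float(d_["yaw"]))*R.from_euler("y",-t18)).as_matrix()
EQ=rot(float(d_["yaw"]),1,t18)
def tcp_of(cx,cy,h):  # back-face clearance cx, lateral cy, frame bottom h up the face
    return (EO+EM@np.array([7.5+cx,cy,h+75+37])).tolist()
E
python3 - <<'E'
from h import *
print(EM.round(2).tolist(), tcp_of(12,0,90))
bot.move_linear([630,0,370],rot(np.radians(-2),1,t18/2),rate=230)
bot.move_linear(tcp_of(30,0,150),EQ,rate=230)
bot.move_linear(tcp_of(10,0,92),rate=100)
bot.dwell(.3);b=ft(10);print("base",b,readout.read_state()["time_s"])
cx=10
while cx>-5:
    cx-=1; bot.move_linear(tcp_of(cx,0,92),rate=15); f=(ft(3)-b)@EM; print(cx,f.round(2))
    if f[0]>1.0: break
s=readout.read_state();print(s["time_s"],s["tcp_pos"],tcp_of(cx,0,92))
snap("scene","touch_s");c,_=snap("side","touch");
a=cv2.imread("pics/touch_s.png")[150:290,290:450];bb=cv2.imread("pics/touch.png")[180:340,120:303]
cv2.imwrite("pics/touch2.png",np.hstack([cv2.resize(a,(400,350)),cv2.resize(bb,(400,350))]))
E
```

```text
[[0.92, 0.25, -0.3], [-0.24, 0.97, 0.08], [0.31, 0.0, 0.95]] [582.2783164834975, 252.26736166193223, 218.13924768193252]
base [-0.09885059 -0.14918201 -3.86408747] 15.3667
9 [-0.12  0.07 -0.94]
8 [-0.03  0.24 -0.05]
7 [ 0.23  0.3  -0.24]
6 [ 0.35  0.28 -0.11]
5 [-0.05 -0.14  0.08]
4 [-0.28 -0.02  0.18]
3 [-0.06  0.55 -0.25]
2 [ 0.47  0.33 -0.24]
1 [-0.19  0.25 -0.08]
0 [ 0.68  0.27 -0.46]
-1 [ 5.35  0.5  -0.67]
18.6667 [570.16902608 255.34399732 216.29032864] [569.7019887145108, 255.48641407569497, 216.0241397876485]
```

View pics/touch2.png

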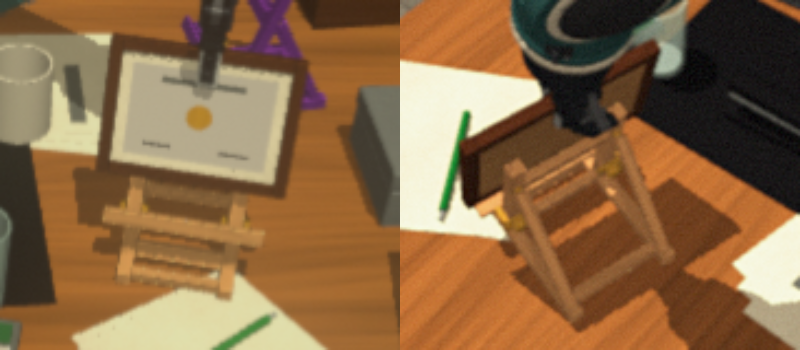

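```bash
python3 - <<'E'
from h import *
A=cam("scene"); g=lambda x,y:(x/2.5+290,y/2.5+150)
def onface(px,xf):
    o,r=ray(A,px); o=(o-EO)@EM; r=r@EM; return o+r*((xf-o[0])/r[:,0])[:,None]
F=onface([g(97,191),g(286,197),g(112,36),g(307,60)],14.5);T=onface([g(103,213),g(263,240)],24.5)
print("frame",F.round(1).tolist(),"tray",T.round(1).tolist())
E
```

```text
frame [[14.5, -96.9, 66.0], [14.5, 99.2, 92.8], [14.5, -100.7, 238.8], [14.5, 95.4, 242.4]] tray [[24.5, -86.8, 46.2], [24.5, 83.3, 44.7]]
```

Lateral centres agree within about 1 mm (frame −0.8, tray −1.8). I read the left-bottom corner of the frame badly, because its height is inconsistent with the rest. I'll shift the frame by −1, back off 2 mm and feel downwards for the tray.

```bash
python3 - <<'E'
from h import *
bot.move_linear(tcp_of(2,-1,92),rate=30)
bot.move_linear(tcp_of(2,-1,78),rate=60)
bot.dwell(.2);b=ft(10);print("base",b)
h=78;log=[]
while h>20:
    h-=1.5 if h>58 else 1.0
    bot.move_linear(tcp_of(2,-1,h),rate=25); f=(ft(3)-b)@EM; log.append((h,*f.round(1)))
    if f[2]>1.5: break
    if abs(f[0])>2.5 or abs(f[1])>2.5: print("SIDE"); break
for l in log[-8:]:print(*l)
s=readout.read_state();print(s["time_s"],s["tcp_pos"],s["moment"])
snap("scene","seat_s");snap("side","seat")
E
```

```text
base [-0.0537593  -0.0591265  -3.94232816]
55.0 0.4 -0.1 0.3
54.0 -0.3 -0.0 0.2
53.0 -0.2 -0.5 -0.2
52.0 0.3 0.4 -0.5
51.0 -0.4 0.3 0.0
50.0 -0.1 0.5 0.4
49.0 -0.0 0.2 -0.4
48.0 -0.4 -1.6 7.7
26.675 [585.47273215 250.58218769 175.41097491] [-0.12703113  0.79279908 -0.03507274]
```

```bash
python3 - <<'E'
from h import *
c,_=snap("wrist","seat_w")
a=cv2.imread("pics/seat_s.png")[165:265,305:425];b=cv2.imread("pics/seat.png")[200:320,135:279];
cv2.imwrite("pics/seat2.png",np.hstack([cv2.resize(a,(400,333),interpolation=cv2.INTER_CUBIC),cv2.resize(b,(400,333),interpolation=cv2.INTER_CUBIC)]))
s=readout.read_state();print(ft(),s["moment"])
E
```

```text
[-3.61764638 -0.80223972  5.34278098] [-0.20168397  0.76733221 -0.13137044]
```

View pics/seat2.png

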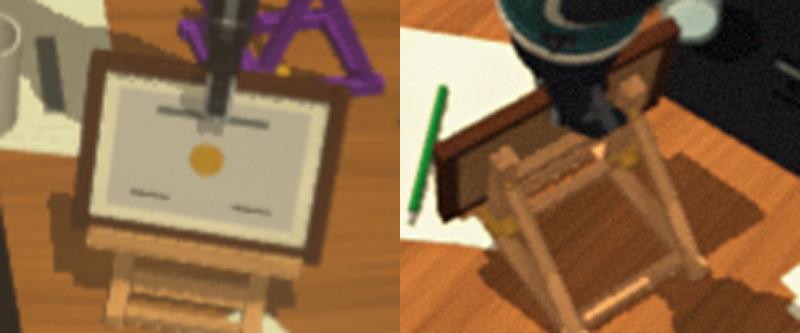

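The scene view shows the lip covering the frame's lower border. The lip-front midheight I measured earlier (about 45) matches a tray top at about 48, so the contact is the tray and not the lip. I'll ease off the load, slide back until it touches the uprights, then re-seat.

```bash
python3 - <<'E'
from h import *
b=np.array([-.05,-.06,-3.94])
def go(cx,h): bot.move_linear(tcp_of(cx,-1,h),rate=15); bot.dwell(.05); f=(ft(4)-b)@EM; print(cx,h,f.round(2)); return f
h=48.8
while go(2,h)[2]>2 and h<51: h+=.3
hs=h; cx=2
while cx>-2.5:
    cx-=.4
    if go(cx,hs)[0]>1.2: break
# re-seat gently on the tray
while h>hs-2:
    if go(cx,h)[2]>1.5: break
    h-=.3
s=readout.read_state();print(s["time_s"],s["moment"],cx,h)
E
```

```text
2 48.8 [-0.29 -0.12  0.29]
1.6 48.8 [-0.27  0.55 -0.08]
1.2000000000000002 48.8 [-0.47  0.35 -0.05]
0.8000000000000002 48.8 [0.11 0.24 0.09]
0.40000000000000013 48.8 [ 0.15  0.04 -0.02]
1.1102230246251565e-16 48.8 [-0.   -0.18 -0.19]
-0.3999999999999999 48.8 [ 2.9  -0.31 -1.11]
-0.3999999999999999 48.8 [ 4.29  0.06 -0.67]
-0.3999999999999999 48.5 [ 5.39 -0.22  2.18]
30.225 [-0.24844352 -0.57834506  0.16259491] -0.3999999999999999 48.5
```

```bash
python3 - <<'E'
from h import *
b=np.array([-.05,-.06,-3.94])
bot.move_linear(tcp_of(-.1,-1,48.4),rate=10);bot.dwell(.1);f=(ft(4)-b)@EM;print(f.round(2))
bot.command_gripper(.4);bot.dwell(.2);print(ft(),readout.read_state()["width"])
bot.move_linear(tcp_of(-.1,-1,48.4+70),rate=60);print(ft())
bot.move_linear(tcp_of(-.1,-1,48.4+150),rate=150)
bot.move_linear([450,150,380],rate=200)
c,_=snap("scene","end_s");snap("side","end");print(readout.read_state()["time_s"])
a=cv2.imread("pics/end_s.png")[165:265,305:425];d=cv2.imread("pics/end.png")[200:320,135:279];
cv2.imwrite("pics/end2.png",np.vstack([np.hstack([cv2.resize(a,(400,333),interpolation=cv2.INTER_CUBIC),cv2.resize(d,(400,333),interpolation=cv2.INTER_CUBIC)]),
 cv2.resize(np.hstack([cv2.imread("pics/end_s.png"),cv2.imread("pics/end.png")]),(800,266))]))
E
```

```text
[3.8  0.08 2.91]
[-0.19431421 -0.42741177  0.1461533 ] 0.39925835229220596
[ 0.08453994 -0.34153685  0.06955146]
34.4
```

View pics/end2.png

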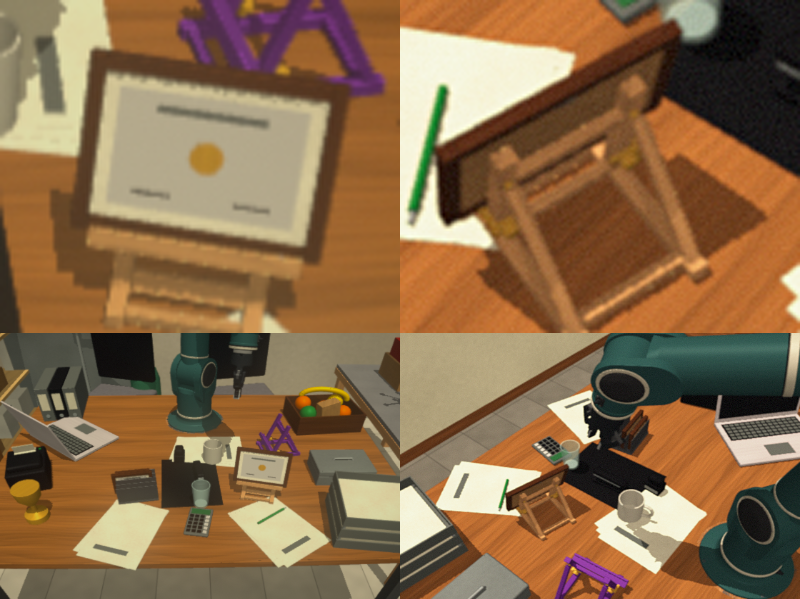

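```bash
python3 - <<'E'
from h import *
A=cam("scene"); g=lambda x,y:(x/3.333+305,y/3.333+165)
def onface(px,xf):
    o,r=ray(A,px); o=(o-EO)@EM; r=r@EM; return (o+r*((xf-o[0])/r[:,0])[:,None]).round(1).tolist()
print("top corners",onface([g(94,50),g(349,84)],7.5),"expect ±100, 198.5"); print("tray",onface([g(87,237),g(302,268)],24.5))
a=cv2.imread("pics/side0.png",0);b=cv2.imread("pics/end.png",0)
for x,y in((200,318),(242,297),(228,268),(193,300)):
    t=a[y-9:y+10,x-9:x+10]; r=cv2.matchTemplate(b[y-19:y+20,x-19:x+20],t,cv2.TM_CCOEFF_NORMED);_,v,_,l=cv2.minMaxLoc(r);print((x,y),"shift",l[0]-10,l[1]-10,round(v,2))
E
```

```text
top corners [[7.5, -100.6, 194.4], [7.5, 95.4, 196.9]] expect ±100, 198.5
tray [[24.5, -86.8, 43.5], [24.5, 84.1, 46.6]]
(200, 318) shift 0 0 0.78
(242, 297) shift 0 0 0.76
(228, 268) shift -1 -2 0.48
(193, 300) shift 5 -4 0.56
```

The frame's top edge is at the expected height (about 196 against 198.5), it is centred to about 1–2 mm, and the easel's feet show zero pixel shift.

```bash
python3 -c "
from station import sign_off,readout
print(readout.read_state()['time_s']);sign_off()"
```

```text
34.4
the job is handed in; nothing more can be done
```

The largest certificate is standing on the light-wood easel, long side down and picture side showing. I handed the job in at 34.4 s, with the arm clear of everything.

**What I did:** I gripped the frame (about 0.42 kg) by its top edge and lifted it out of the rack. At the easel I touched the uprights lightly to find the face (5.3 N peak). I then lowered the frame until it met the tray about 48 mm up the face (7.7 N reading just after contact, about 10 N on the next). After easing the load, I slid the frame back onto the uprights (up to 5.4 N), then let go.

**Last checks:**
- **Seating:** the top edge measures about 196 mm up the face against 198.5 mm expected. In the side view the back leans on both uprights.
- **Centring:** the middle of the frame is within about 1.3 mm of the middle of the tray.
- **Easel:** two foot points show no pixel shift. Two other points matched too poorly to count.
- **Rest of the desk:** by eye in the final pictures, the two small frames and the other objects are where they were. I did not measure them.

**What disagreed:**
- **Sideways force:** pushes on the easel briefly passed the 5 N that could slide it, at 5.3 and 5.4 N.
- **Corner reading:** I discarded one frame-corner reading during the approach because it contradicted the known frame height.
- **Wrist moment:** the wrist moment at tray contact (about 0.8 N m) was larger than I expected, and I did not explain it.

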